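# Push a petri dish under the spring flap of a dish reader

## Task

Load the petri dish into the dish reader: press the blue paddle down with one fingertip to hold the spring-closed amber flap open, and meanwhile push the dish along the black lane with the other fingertip, under the flap and fully home against the back stop. Then let the paddle go so that the flap closes behind the dish. Push the dish only, do not pick it up, and leave the three small white bottles and the two vials standing in front of the reader alone.

Things in the scene. Friction and masses are not known exactly. Their poses are not given: they have to be found in the camera images.
- dish_loader: Low white bench unit, fixed. Origin: at worktop level on the lane's centre line, at the back face of the flap's tongue. x = push direction (away from the robot), y = left seen along x, z = up. Lane: flat black strip, top at z 12 mm, x -104 to 64, 64 mm wide between white fences 4 mm thick, to z 22. Behind the stop: reader head, x 70 to 127, 47 mm high. Vents and a green dot on it do nothing.
- dish_home (a point): Point on the lane (axes as the loader's) where the centre of the dish's underside is when the dish is fully home: loader x 35.5, y 0, z 12 mm.
- back_stop (a point): Middle of the white back stop's face towards the robot: loader x 64.5, y 0, z 20 mm. The stop is 26 mm high.
- hinge_rod (a point): Middle of the flap's steel hinge rod, 8 mm thick, parallel to the loader's x above the left fence: loader x -108 to 62, y 35, z 32 mm. The two fingers stand either side of it.
- flap (a joint): Angle of the spring-closed amber flap, rad: 0 closed, 0.55 open. Its right side lifts about the hinge rod. It covers the lane's rear (loader x 27 to 63, y -33 to 33 mm), and a strip (y -16 to -31) runs forward to the tongue; elsewhere it is cut out, so an upright finger at y 0 may reach x 15 mm, flap open or shut. At 0.45 rad its right edge is 63 mm above the worktop. It shuts when let go.
- tongue (a point): Middle of the lower edge of the orange stop tongue at the flap's front right (15 mm wide, 4 mm thick; loader x -4 to 0, y -16 to -31 mm). Shut, it hangs to 1.5 mm above the lane and bars the dish. At 0.28 rad and more it clears the dish; it can shut behind a dish whose centre is beyond loader x 27 mm.
- paddle (a point): Blue paddle: plate, 140 (along x) x 28 x 4 mm, rigidly joined to the flap left of the hinge rod. Point: centre of its upper face. Flap shut: slopes up to the left, centre at loader x -50, y 69, z 34 mm. Pressing it down (2 to 6 N) opens the flap: level at 0.384 rad, top at z 21, y 53 to 81; a fingertip at z 19 mm holds about 0.45 rad, level with the dish. Fingertips may slide along it.
- petri_dish: Round clear-white petri dish with lid, 61 mm across, 14 mm high (solid part 58 across, 12 high), about 30 g, flat on the lane in front of the tongue. Origin: centre of its underside.
- vial_1: Bystander: small vial with black cap and amber contents, 22 mm across, 46 mm high, standing on the worktop. Origin: centre of its underside.
- vial_2: Bystander: small white vial with black cap, 22 mm across, 46 mm high, standing on the worktop. Origin: centre of its underside.
- standard_1: Bystander: white round bottle, 47 mm across, 92 mm high, standing on the worktop. Origin: centre of its underside.
- standard_2: Bystander: white round bottle, 47 mm across, 92 mm high, standing on the worktop. Origin: centre of its underside.
- standard_3: Bystander: white round bottle, 47 mm across, 92 mm high, standing on the worktop. Origin: centre of its underside.
There are look-alikes about, which are no part of the job. What is shaped like the petri_dish but turquoise is not meant.

How it is judged:
On the way, in this order (a step that is already met when the one before it is completed fails the run):
1. a finger holds the paddle down and the flap open, the dish still in front of it (value of joint flap above 0.28 rad and contact force between the fingers and flap above 0.3 N and x of petri_dish in the frame of dish_loader below -0.02 m), for 0.15 s.
2. a finger pushes the dish under the flap while the paddle is held down (value of joint flap above 0.2 rad and contact force between the fingers and flap above 0.3 N and contact force between the fingers and petri_dish above 0.01 N and x of petri_dish in the frame of dish_loader between -0.015 and 0.03 m), for 0.04 s.
At the end, for the whole second after the job is handed in: The dish lies flat on the lane against the back stop (within 6 mm of it), at rest, and the flap has closed behind it (below 0.04 rad) (x of petri_dish in the frame of dish_loader between 0.0295 and 0.04 m and y of petri_dish in the frame of dish_loader between -0.01 and 0.01 m and z of petri_dish in the frame of dish_loader below 0.016 m and angle between petri_dish's own z axis and vertical below 0.1 rad and value of joint flap below 0.04 rad and linear speed of petri_dish below 0.01 m/s); the robot touches nothing.
It fails at once if the dish is lifted off the lane (more than 10 mm) or tipped (z of petri_dish in the frame of dish_loader above 0.022 m or angle between petri_dish's own z axis and vertical above 0.4 rad).
It fails at once if one of the three white bottles or two vials is shifted by more than 20 mm or knocked over (distance of any of vial_1, vial_2, standard_1, standard_2, standard_3 from where it was at the start of the episode above 0.02 m or angle between any of vial_1, vial_2, standard_1, standard_2, standard_3's own z axis and vertical above 0.3 rad).
It also fails if it takes over 35 s, if anything falls off the work surface, if the arm or the gripper's body presses on something with over 40 N, if the wrist force passes 120 N, or if a joint passes its speed limit or range.

## Robot

A 6-joint arm with a two-finger parallel gripper is mounted at the origin on a cart in front of the work surface, level with it; the furniture and walls round the work are solid. World frame = base frame: x ahead of the robot, y to its left, z up, the work surface at z = 0. Lengths are in m, angles in rad, forces in N, time in s.
With the tool pointing down it reaches from about 0.275 to 0.875 m from the base axis. Payload 12.5 kg.
Tool frame: the origin (TCP) lies between the finger pads; the fingertips stand manip.tip_extent ahead of it and the grasp point (between the pads) lies 5 mm behind it (manip.tip_extent is the distance from the TCP to the fingertips, in m); z points along the fingers, x is the direction in which the jaws open and shut, and the axes are right-handed (so a half turn about z gives the same grasp; the last joint's range is limited). The gripper opens to 85 mm and grips with 20 to 120 N. Pads are 22 mm wide; open, the fingers measure 114 mm over their backs; the gripper's body (76 mm by 85 mm) begins 54 mm behind the grasp point. The pads swing forward as they close: fully open they stand 13 mm farther back than shut.
Start: joints at [1.051, 0.351, 1.652, -0, 1.139, -0.085], TCP at [0.232, 0.499, 0.245] pointing down, gripper open.
Joint ranges: [-2.75, 2.75], [-0.79, 2.1], [0.01, 2.65], [-1.57, 4.71], [0.07, 3.14], [-2.87, 2.87]. Speed limits (rad/s): [2.22, 2.22, 2.79, 3.14, 3.14, 3.14].

## Interface

Orientations are given as a unit quaternion [x, y, z, w].
In Python, from rig import telemetry, eyes, manip gives the robot as it stands.
- The arm moves only by the tool drive_tool, never from a script. Its argument "motion" is one flat list of numbers, 6 for each row, row after row: the shift along the tool's x, y, z scaled (see below), then the turn, a rotation vector about the tool's x, y, z scaled (see below). In form: [dx, dy, dz, wx, wy, wz, dx, dy, dz, wx, wy, wz, ...]. A call has 1 to 12 rows; each row shifts and turns the commanded pose from where the row before left it, along the tool's axes as they then stand; what a row does not reach is not made up. The controller multiplies each number of a shift by 300 mm and each number of a turn by 6 degrees. A row lasts 1/12 s, in which the tool goes at most 41.7 mm and 7.16 degrees, less where a joint would pass 70% of its speed; a pose out of reach is approached as far as the arm can. A call with a number of a shift or a turn outside -1 to 1 is refused whole. A call with a gripper value outside its range is refused whole. "claw" is the gripper command: -1 is fully open, 1 is shut, values between are in proportion, set as the call begins (left out, the last holds). The fingers move at their own pace and stop on an object; "grip_force" is the grip in N (left out, the last holds). Time passes only in rows, so rows that do not move let the fingers close. It gives the time, the measured TCP pose, the force and the opening at its end, in the units of the state.
- telemetry.read_state(): the state, without advancing time (a new reading comes with each control period).
- eyes.capture(name): name is "scene" or "top" or "wrist"; returns (picture, depth): 420x560x3 uint8, red, green, blue; 420x560 float32, m along the optical axis (not along the pixel's ray), 0 where there is no reading.
- eyes.camera_model(name): a dict with "intrinsics" (3x3 intrinsics, pixels), "k1" (the pictures are not rectified: a ray, as slopes to the right and down, at radius r is drawn at 1 + k1 r^2 times it, then the intrinsics apply), "origin" and "orientation" of the camera in the world. Camera axes: x right, y up, looking along -z (the intrinsics and any distortion apply to the point x, -y, -z); pixel columns grow to the right and rows downward; lengths in m; the calibration is good to about 2 mm. A picture is of the moment at which its call begins: read the wrist's pose just before it. camera_model takes no time and is no camera call; for the wrist camera it gives the pose at the moment of the call.
- manip.hand_in(): hands the job in, once; it reports no verdict.
The state is a dict: "time": time; "joint_positions": joint angles; "joint_velocities": joint speeds; "effort": joint torques, N m; "eef_pos": TCP position; "eef_rot": TCP orientation; "force": force on the tool from outside, world axes, zero at the start; "moment": the same for the moment, N m; "width": opening from 0.0 (shut) to 1.0 (fully open).
Only numpy, scipy, OpenCV 4.12 (cv2) and the standard library are available. Lean on these libraries where they do the work, as an engineer would, in place of code of your own. Each camera call takes 0.05 s, during which the arm holds its last target. There are 200 camera calls.

## Working session

There is one attempt and no reset: what is moved stays moved. The work goes in short steps, Python scripts to look and compute and a tool call to move; the robot and the scene stay as the last step left them, time stands still between calls to the robot, and variables do not carry over. Pictures are saved under pics/ and viewed, about 8 in all and at most 12, crops included, and the job is handed in when it is done.

Besides the shell and the picture viewer there is one more tool, called after "Call:" as name(argument=value, ...) on one line, values as JSON. drive_tool: Moves the arm, as the interface text tells. Its arguments: {"type":"object","properties":{"motion":{"type":"array","items":{"type":"number","minimum":-1,"maximum":1}},"claw":{"type":"number"},"grip_force":{"type":"number"}},"required":["motion"]}

```bash
ls; mkdir -p pics; cat > h.py <<'E'
import numpy as np,cv2
from scipy.spatial.transform import Rotation as R
from rig import telemetry,eyes,manip
def world(name,cols,rows,depth,m):
    K=np.array(m['intrinsics']);k=m['k1']
    a=(np.asarray(cols,float)-K[0,2])/K[0,0];b=(np.asarray(rows,float)-K[1,2])/K[1,1]
    rd=np.hypot(a,b);r=rd.copy()
    for _ in range(20): r=rd/(1+k*r*r)
    s=np.where(rd>0,r/np.maximum(rd,1e-9),1);a=a*s;b=b*s
    d=depth
    p=np.stack([a*d,-b*d,-d],-1)
    return R.from_quat(m['orientation']).apply(p.reshape(-1,3)).reshape(p.shape)+np.array(m['origin'])
def cap(name):
    m=eyes.camera_model(name);im,d=eyes.capture(name)
    rr,cc=np.mgrid[:im.shape[0],:im.shape[1]]
    return im,d,world(name,cc,rr,d,m)
E
python3 - <<'E'
from h import *
print(manip.tip_extent, telemetry.read_state())
for n in ('top','scene'):
    im,d,P=cap(n);np.savez(n+'.npz',im=im,d=d,P=P);cv2.imwrite(f'pics/{n}0.png',im[...,::-1]);m=eyes.camera_model(n);print(n,m)
E
```

```text
pics
0.014 {'time': 0.0, 'joint_positions': array([ 1.05140851e+00,  3.51267693e-01,  1.65243436e+00, -1.34029751e-05,
        1.13908854e+00, -8.45740128e-02]), 'joint_velocities': array([-7.95266853e-04, -1.22672133e-03, -1.79843944e-03,  1.32110692e-03,
       -1.42799013e-03, -8.87182709e-06]), 'effort': array([-5.66427243e-04, -5.06108057e+01, -2.91404289e+01, -1.32905416e-04,
        4.53132714e-03, -4.56682005e-05]), 'eef_pos': array([0.23149153, 0.49856093, 0.24473728]), 'eef_rot': array([ 8.42981594e-01,  5.37942073e-01, -5.27505953e-04,  2.83793071e-04]), 'force': array([-0.69307229,  0.10634813,  0.90614843]), 'moment': array([ 0.04868202, -0.05174583, -0.0072901 ]), 'width': 0.998710935586238}
top {'intrinsics': array([[527.98015909,   0.        , 280.82395539],
       [  0.        , 527.98015909, 208.21731725],
       [  0.        ,   0.        ,   1.        ]]), 'k1': -0.1492654052575498, 'origin': array([0.23328337, 0.25482321, 1.31743318]), 'orientation': array([-0.05380586,  0.06306926,  0.70505544, -0.70428973])}
scene {'intrinsics': array([[443.00775858,   0.        , 281.29698403],
       [  0.        , 443.00775858, 206.9712892 ],
       [  0.        ,   0.        ,   1.        ]]), 'k1': 0.04152285474007373, 'origin': array([ 0.09016779, -0.45749413,  0.75731244]), 'orientation': array([ 0.40086765, -0.09550997, -0.22335471,  0.88334345])}
```

View pics/top0.png

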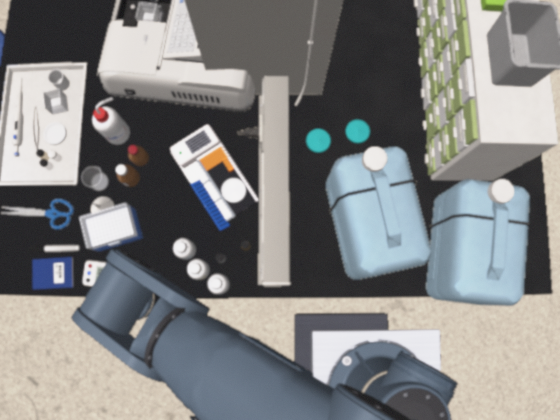

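View pics/scene0.png

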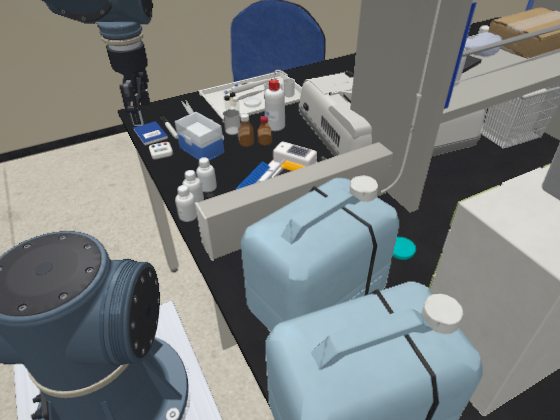

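The top picture shows the loader (columns 170–258, rows 125–230): blue paddle about (210,203), amber flap about (215,160), dish on the lane at (233,190), bottles at (184,248), (198,268), (218,284), vials about (221,258) and (246,246), and a tall grey beam at columns 260–290. Dish candidates are white (233,190), turquoise (318,140) and (357,131), and a white disc in the tray at (56,133). The white one on the lane is the one described.

```bash
python3 - <<'E'
from h import *
z=np.load('top.npz');im,P=z['im'],z['P']
c=im[110:305,150:300];cv2.imwrite('pics/crop1.png',cv2.resize(c,None,fx=4,fy=3.05*4/4*1.0 if 0 else 3,interpolation=cv2.INTER_CUBIC)[...,::-1])
hsv=cv2.cvtColor(im,cv2.COLOR_RGB2HSV)
x0,y0=150,110
def reg(mask,name):
    mk=np.zeros(mask.shape,bool);mk[110:305,150:262]=mask[110:305,150:262]
    mk&=z['d']>0
    p=P[mk];print(name,mk.sum(),np.median(p,0).round(4))
    r=cv2.minAreaRect((p[:,:2]*1000).astype(np.float32));print('  rect',r);return p
H,S,V=hsv[...,0],hsv[...,1],hsv[...,2]
reg((H>100)&(H<125)&(S>150)&(V>80),'blue')
reg((H>5)&(H<25)&(S>150)&(V>120),'amber')
w=(S<60)&(V>170)
n,l,st,ce=cv2.connectedComponentsWithStats((w).astype(np.uint8)[110:305,150:262])
for i in range(1,n):
    if st[i,4]>30:
        mk=np.zeros(w.shape,bool);mk[110:305,150:262]=l==i
        p=P[mk&(z['d']>0)];print(st[i],(ce[i]+[150,110]).round(),np.median(p,0).round(3),p.min(0).round(3),p.max(0).round(3))
for u,v in [(275,100),(275,180),(275,270),(221,258),(246,246),(184,243),(198,263),(218,279),(233,190),(318,140),(247,132),(295,180),(330,50),(240,200),(109,114),(128,172)]: print((u,v),P[v,u].round(3))
E
```

```text
blue 510 [0.4524 0.4148 0.033 ]
  rect ((458.8467712402344, 419.1082763671875), (146.69741821289062, 28.851848602294922), 36.05799865722656)
amber 352 [0.5707 0.401  0.0318]
  rect ((561.4139404296875, 399.4721984863281), (62.85106658935547, 57.6285514831543), 30.71330451965332)
[109   0   3  32  77] [260. 126.] [0.629 0.288 0.119] [ 0.594  0.285 -0.003] [0.715 0.294 0.126]
[  20   15   89   96 2375] [210. 172.] [0.54  0.416 0.024] [ 0.418  0.295 -0.006] [0.671 0.522 0.055]
[109  42   3 132 294] [260. 223.] [0.41  0.289 0.001] [ 0.265  0.284 -0.007] [0.601 0.292 0.124]
[ 23 129  18  18 252] [182. 248.] [0.346 0.472 0.067] [ 0.327  0.455 -0.003] [0.375 0.501 0.095]
[ 37 150  18  18 265] [196. 269.] [0.297 0.438 0.068] [ 0.278  0.42  -0.004] [0.318 0.472 0.095]
[ 58 165  18  18 266] [216. 283.] [0.263 0.389 0.068] [ 0.243  0.37  -0.001] [0.283 0.418 0.095]
[ 49 188  63   7 396] [232. 301.] [ 0.213  0.417 -0.801] [ 0.201  0.306 -0.818] [ 0.226  0.553 -0.784]
(275, 100) [0.695 0.252 0.123]
(275, 180) [0.499 0.252 0.124]
(275, 270) [0.291 0.252 0.128]
(221, 258) [0.324 0.383 0.04 ]
(246, 246) [0.353 0.322 0.043]
(184, 243) [0.357 0.466 0.082]
(198, 263) [0.309 0.432 0.087]
(218, 279) [0.272 0.384 0.09 ]
(233, 190) [0.496 0.357 0.021]
(318, 140) [0.63  0.141 0.009]
(247, 132) [0.625 0.32  0.092]
(295, 180) [ 0.528  0.201 -0.005]
(330, 50) [0.758 0.133 0.262]
(240, 200) [0.471 0.339 0.02 ]
(109, 114) [0.661 0.651 0.127]
(128, 172) [0.531 0.611 0.072]
```

View pics/crop1.png

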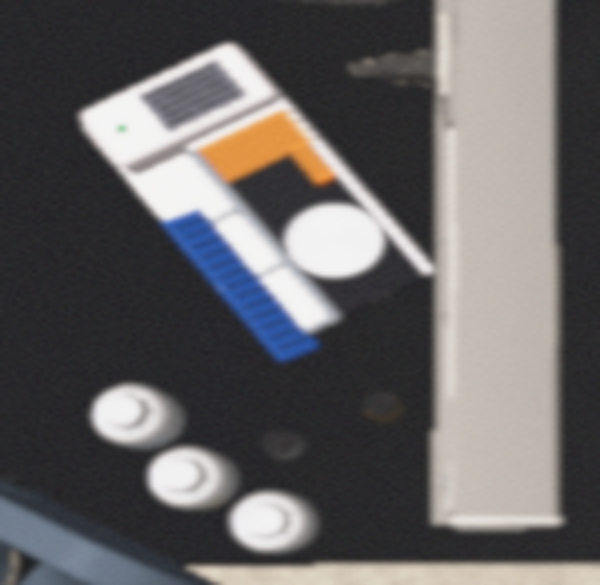

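The crop confirms it: white dish in the lane at crop (335,240), amber flap and tongue beyond it, blue paddle on the left, beam on the right. Next I fit the loader pose from its known edges.

```bash
cat >> h.py <<'E'
def fitdata(im,d,P,o,psi,tag):
    c,s=np.cos(psi),np.sin(psi)
    L=np.stack([(P[...,0]-o[0])*c+(P[...,1]-o[1])*s,-(P[...,0]-o[0])*s+(P[...,1]-o[1])*c,P[...,2]],-1)*1000
    return L
E
python3 - <<'E'
from h import *
z=np.load('top.npz');im,P,d=z['im'],z['P'],z['d']
hsv=cv2.cvtColor(im,cv2.COLOR_RGB2HSV);H,S,V=[hsv[...,i].astype(int) for i in range(3)]
L=fitdata(im,d,P,(.539,.391),np.radians(35),'')
blue=(H>100)&(H<125)&(S>150)&(abs(L[...,0]+50)<90)&(abs(L[...,1]-65)<30)
p=P[blue];
# PCA long edge yaw
v=np.linalg.svd((p-p.mean(0))[:,:2],full_matrices=False)[2][0];print('paddle yaw',np.degrees(np.arctan2(*v[::-1]))%180,p.mean(0))
hd=(L[...,2]>40)&(L[...,2]<56)&(L[...,0]>50)&(L[...,0]<150)&(abs(L[...,1])<90)
r=cv2.minAreaRect((P[hd][:,:2]*1000).astype(np.float32));print('head',hd.sum(),r,'z',np.median(P[hd][:,2]))
print('headL',np.percentile(L[hd],[2,50,98],axis=0).round(1).tolist())
dm=(V>170)&(S<60)&(np.hypot(P[...,0]-.496,P[...,1]-.357)<.034)&(L[...,2]>16)
(cx,cy),rad=cv2.minEnclosingCircle((P[dm][:,:2]*1000).astype(np.float32));print('dish',cx,cy,rad,P[dm].mean(0),np.median(P[dm][:,2]))
lane=(V<70)&(abs(L[...,1])<45)&(L[...,0]>-95)&(L[...,0]<-85);print('lane y',np.percentile(L[lane][:,1],[2,98]),lane.sum(), np.median(L[lane][:,2]))
# height section at x -60 & -30
for x in (-90,-30,10):
    for y in range(-60,100,6):
        m=(abs(L[...,0]-x)<12)&(abs(L[...,1]-y)<3)&(d>0)
        if m.sum(): print((x,y),np.median(L[m][:,2]).round(),np.median(im[m],0).astype(int).tolist(),end=' ')
    print()
E
```

```text
paddle yaw 34.19996760816633 [0.45330263 0.41441283 0.03065797]
head 979 ((625.0780639648438, 436.486328125), (77.59891510009766, 169.0523681640625), 44.921531677246094) z 0.04579592630301699
headL [[65.7, -43.2, 40.7], [92.5, 11.3, 45.8], [120.5, 67.3, 51.3]]
dish 497.47930908203125 358.0732727050781 33.751548767089844 [0.49585094 0.35729922 0.02378154] 0.02370569683839474
lane y [-29.82580596  22.71563794] 75 10.576608936937015
(-90, -60) 0.0 [177, 171, 165] (-90, -54) -1.0 [97, 93, 92] (-90, -48) 0.0 [100, 97, 95] (-90, -42) 3.0 [209, 203, 205] (-90, -36) 21.0 [209, 205, 207] (-90, -30) 10.0 [60, 59, 62] (-90, -24) 11.0 [50, 50, 53] (-90, -18) 11.0 [50, 51, 54] (-90, -12) 11.0 [58, 58, 61] (-90, -6) 14.0 [56, 54, 58] (-90, 0) 12.0 [54, 52, 56] (-90, 6) 13.0 [56, 55, 59] (-90, 12) 11.0 [51, 49, 54] (-90, 18) 10.0 [51, 50, 54] (-90, 24) 11.0 [61, 60, 65] (-90, 30) 32.0 [153, 155, 161] (-90, 36) 31.0 [235, 234, 234] (-90, 42) 6.0 [244, 243, 243] (-90, 48) 8.0 [243, 242, 242] (-90, 54) 10.0 [177, 183, 209] (-90, 60) 30.0 [49, 85, 158] (-90, 66) 33.0 [45, 83, 158] (-90, 72) 35.0 [47, 8
[... 1003 characters left out ...]
1.0 [132, 127, 126] (10, -42) 10.0 [229, 222, 219] (10, -36) 29.0 [228, 181, 143] (10, -30) 30.0 [227, 150, 70] (10, -24) 32.0 [194, 126, 63] (10, -18) 11.0 [61, 53, 52] (10, -12) 10.0 [50, 49, 52] (10, -6) 11.0 [50, 49, 52] (10, 0) 12.0 [49, 48, 52] (10, 6) 9.0 [49, 48, 51] (10, 12) 11.0 [49, 48, 52] (10, 18) 10.0 [52, 52, 54] (10, 24) 28.0 [110, 112, 115] (10, 30) 33.0 [189, 191, 197] (10, 36) 8.0 [237, 236, 236] (10, 42) 8.0 [242, 241, 241] (10, 48) 10.0 [223, 222, 226] (10, 54) 30.0 [102, 122, 171] (10, 60) 32.0 [48, 84, 160] (10, 66) 33.0 [46, 86, 162] (10, 72) 37.0 [52, 91, 168] (10, 78) -1.0 [48, 67, 113] (10, 84) -2.0 [39, 40, 44] (10, 90) -2.0 [40, 39, 41] (10, 96) -0.0 [40, 39, 41]
```

```bash
python3 - <<'E'
from h import *
s=telemetry.read_state();m=eyes.camera_model('wrist');r=R.from_quat(s['eef_rot'])
print(r.inv().apply(m['origin']-s['eef_pos']),(r.inv()*R.from_quat(m['orientation'])).as_matrix().round(3),m['intrinsics'])
t=np.array([.43,.345,.36]);tgt=R.from_matrix(np.array([[-.562,.827,0],[.827,.562,0],[0,0,-1]]).T*0+np.column_stack([[-.562,.827,0],[.827,.562,0],[0,0,-1]]))
print('shift in tool/300',r.inv().apply(t-s['eef_pos'])/.3,'turn deg',np.degrees((r.inv()*tgt).as_rotvec()))
E
```

```text
[-1.01982113e-05 -8.12654108e-02 -1.29755074e-01] [[ 1.     0.001 -0.001]
 [ 0.    -0.948 -0.318]
 [-0.001  0.318 -0.948]] [[359.15872581   0.         273.14315947]
 [  0.         359.15872581 206.11211621]
 [  0.           0.           1.        ]]
shift in tool/300 [-0.18612426  0.81571854 -0.38377298] turn deg [-3.29043779e-02  4.97828701e-02 -5.91084928e+01]
```

Call:
drive_tool(motion=[-0.023,0.102,-0.048,0,0,0,-0.023,0.102,-0.048,0,0,0,-0.023,0.102,-0.048,0,0,0,-0.023,0.102,-0.048,0,0,0,-0.023,0.102,-0.048,0,0,0,-0.023,0.102,-0.048,0,0,0,-0.023,0.102,-0.048,0,0,0,-0.025,0.102,-0.048,0,0,0], claw=-0.27)

```text
time: 0.77
eef_pos: [0.4311, 0.3439, 0.361]
eef_rot: [0.843, 0.538, -0.0, -0.0]
force: [-0.3, -0.4, 0.7]
width: 0.635
```

Call:
drive_tool(motion=[0,0,0,0,0,-0.985,0,0,0,0,0,-0.985,0,0,0,0,0,-0.985,0,0,0,0,0,-0.985,0,0,0,0,0,-0.985,0,0,0,0,0,-0.985,0,0,0,0,0,-0.985,0,0,0,0,0,-0.985,0,0,0,0,0,-0.985,0,0,0,0,0,-0.985,0,0,0,0,0,0])

```text
time: 1.68
eef_pos: [0.4301, 0.345, 0.3602]
eef_rot: [0.466, 0.885, -0.0, -0.0]
force: [-0.5, 0.1, 0.6]
width: 0.636
```

```bash
python3 - <<'E'
from h import *
s=telemetry.read_state();print(manip.tip_extent,s)
im,d,P=cap('wrist');np.savez('w.npz',im=im,d=d,P=P);cv2.imwrite('pics/w1.png',im[...,::-1])
E
```

```text
0.014 {'time': 1.6833, 'joint_positions': array([ 5.91672565e-01,  2.61752156e-01,  1.48886409e+00,  7.56033926e-06,
        1.39167130e+00, -1.58037346e+00]), 'joint_velocities': array([-0.00069301, -0.00224005, -0.0031528 , -0.00106949,  0.00035799,
        0.19219755]), 'effort': array([ 1.68610266e-03, -4.86630535e+01, -3.24893188e+01, -9.39333368e-04,
        2.15892331e-03, -1.87882528e+00]), 'eef_pos': array([0.43006015, 0.34501788, 0.36015634]), 'eef_rot': array([ 4.66008373e-01,  8.84780241e-01, -3.04084342e-04, -1.68123539e-04]), 'force': array([-0.54446925,  0.08387202,  0.58732344]), 'moment': array([ 0.04270929, -0.0021586 ,  0.0170659 ]), 'width': 0.6357134091369043}
```

View pics/w1.png

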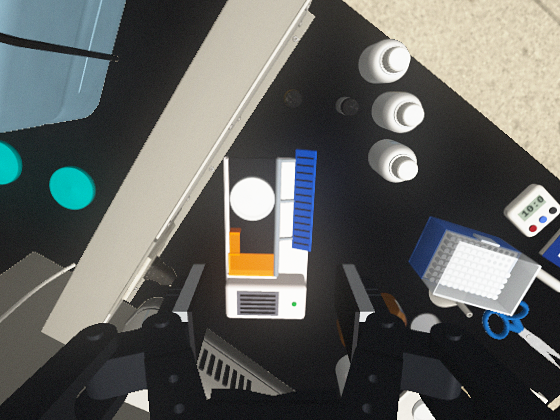

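The wrist picture shows the loader well: dish at (252,199), paddle at (304,200), flap/tongue at (245,255), head at (265,297). The fingers are clear of it, and the loader lies parallel to the image columns to about 1–2°.

```bash
cat > fit.py <<'E'
from h import *
from scipy.optimize import least_squares
def fit(im,d,P,o=(.5334,.3854),psi=np.radians(34.2)):
    hsv=cv2.cvtColor(im,cv2.COLOR_RGB2HSV);H,S,V=[hsv[...,i].astype(int) for i in range(3)]
    o=np.array(o)
    for it in range(3):
        L=fitdata(im,d,P,o,psi,'')
        X,Y,Z=L[...,0],L[...,1],L[...,2];ok=d>0
        blue=ok&(H>100)&(H<125)&(S>150)&(abs(X+50)<85)&(abs(Y-68)<25)&(Z>20)
        lane=ok&(V<90)&(X>-98)&(X<-5)&(abs(Y)<45)&(Z<18)&(Z>6)
        amber=ok&(H>5)&(H<25)&(S>150)&(abs(Y)<45)&(abs(X-30)<50)
        head=ok&(Z>42)&(Z<53)&(X>60)&(X<140)&(abs(Y-10)<80)
        lin=lambda m,a,b,lo:[(t,np.percentile(L[m&(abs(L[...,a]-t)<4)][:,b],lo)) for t in np.arange(*((-105,0,8)if a==0 else (-28,28,8))) if (m&(abs(L[...,a]-t)<4)).sum()>12]
        rod=ok&(Z>27)&(Z<38)&(abs(Y-35)<12)&(X>-100)&(X<50)&(S<60)
        pr=np.polyfit(X[rod],Y[rod],1)
        pb=np.polyfit(X[blue],Y[blue],1)
        lr=np.array(lin(lane,0,1,1));pl=np.polyfit(lr[:,0],lr[:,1],1)
        print('rod',pr[0].round(4),np.polyval(pr,-40).round(1),'blue',pb[0].round(4),np.percentile(X[blue],[.5,99.5]).round(1),np.polyval(pb,-50).round(1),np.median(Z[blue]).round(1),'laneR',pl[0].round(4),np.polyval(pl,-50).round(1),'laneFront',np.percentile(X[ok&(V<90)&(Z>7)&(abs(Y)<25)&(X<-60)&(X>-125)],1).round(1),'laneZ',np.median(Z[lane]).round(1),
         'headX',np.percentile(X[head],[1,99]).round(1),'headZ',np.median(Z[head]).round(1),'amberX',np.percentile(X[amber],[1,99]).round(1),'amberY',np.percentile(Y[amber],[1,99]).round(1),rod.sum())
        dpsi=np.mean([pr[0],pb[0]]); psi+=np.arctan(dpsi)
        ey=np.mean([np.polyval(pr,-40)-35,np.polyval(pb,-50)-69]);ex=np.mean([np.percentile(X[blue],[.5,99.5]).mean()+50,np.percentile(X[head],[1,99]).mean()-98.5])
        c,s=np.cos(psi),np.sin(psi);o=o+np.array([c*ex-s*ey,s*ex+c*ey])/1000
        print('o',o.round(4),np.degrees(psi).round(2))
    L=fitdata(im,d,P,o,psi,'');X,Y,Z=L[...,0],L[...,1],L[...,2]
    dm=(d>0)&(V>150)&(S<50)&(abs(X+40)<60)&(abs(Y)<30)&(Z>20)&(Z<32)
    q=L[dm];(a,b),rad=cv2.minEnclosingCircle(q[:,:2].astype(np.float32));print('dish L',q.mean(0).round(1),a,b,rad)
    return o,psi
E
python3 - <<'E'
from fit import *
z=np.load('w.npz');fit(z['im'],z['d'],z['P'])
print('top');z=np.load('top.npz');fit(z['im'],z['d'],z['P'])
E
```

```text
rod -0.0191 32.0 blue -0.0156 [-124.8   24.8] 65.9 36.1 laneR -0.0158 -35.4 laneFront -125.0 laneZ 13.4 headX [ 75.6 130.5] headZ 48.8 amberX [ 1.5 67.3] amberY [-37.2  23.6] 656
o [0.537  0.3841] 33.21
rod 0.006 33.5 blue 0.0011 [-127.9   21.4] 68.1 36.1 laneR 0.0009 -33.3 laneFront -123.1 laneZ 13.5 headX [ 73.1 128. ] headZ 48.8 amberX [-0.2 64.9] amberY [-33.4  27.7] 632
o [0.5372 0.3828] 33.41
rod 0.0029 34.5 blue -0.0023 [-127.2   22.3] 69.5 36.1 laneR -0.0028 -31.9 laneFront -122.7 laneZ 13.5 headX [ 73.7 128.6] headZ 48.8 amberX [ 0.3 65.6] amberY [-32.3  28.7] 640
o [0.5373 0.3828] 33.43
dish L [-46.2  -0.1  27. ] -45.12338638305664 -0.3107859194278717 30.8677978515625
top
rod -0.0252 32.8 blue -0.0153 [-115.1   18.1] 68.3 33.5 laneR -0.0101 -30.7 laneFront -101.0 laneZ 10.6 headX [ 73.  127.9] headZ 46.1 amberX [-1.4 61.4] amberY [-33.   22.7] 189
o [0.5356 0.3851] 33.04
rod -0.0055 33.2 blue 0.0044 [-118.3   15. ] 68.7 33.5 laneR 0.0052 -30.5 laneFront -102.9 laneZ 10.6 headX [ 71.2 126. ] headZ 46.1 amberX [-2.6 60. ] amberY [-30.6  25. ] 186
o [0.5355 0.3839] 33.01
rod -0.0047 34.2 blue 0.005 [-117.6   15.7] 69.7 33.5 laneR 0.0042 -29.5 laneFront -102.2 laneZ 10.6 headX [ 72.  126.7] headZ 46.1 amberX [-1.9 60.7] amberY [-29.5  26.1] 187
o [0.5355 0.3838] 33.02
dish L [-48.1  -0.3  24.1] -47.63617706298828 -0.4813573360443115 31.092409133911133
```

```bash
python3 - <<'E'
from h import *
z=np.load('w.npz');d,P=z['d'],z['P']
s=telemetry.read_state();r=R.from_quat(s['eef_rot'])
T=r.inv().apply(P.reshape(-1,3)-s['eef_pos']).reshape(P.shape)*1000
m=(d>0.03)&(abs(T[...,2])<60)&(abs(T[...,0])<70)&(abs(T[...,1])<20)
for sg in(-1,1):
    q=T[m&(sg*T[...,0]>0)];print(len(q));t=q[q[:,2]>-15];print(np.percentile(t,[0,2,50,98,100],axis=0).round(1).tolist())
    for zz in range(-50,20,8):
        b=q[abs(q[:,2]-zz)<4]
        if len(b):print(zz,np.percentile(b[:,:2],[2,98],axis=0).round(1).tolist())
o=np.array([.537,.383]);c,sn=np.cos(np.radians(33.3)),np.sin(np.radians(33.3))
def W(x,y,zz):return np.array([o[0]+(c*x-sn*y)/1e3,o[1]+(sn*x+c*y)/1e3,zz/1e3])
print(W(-97,36,50),r.inv().apply(W(-97,36,50)-s['eef_pos'])/.3)
E
```

```text
11932
[[-41.3, -11.5, -15.0], [-40.7, -11.1, -14.7], [-28.4, -6.5, -5.8], [-27.2, 10.4, 7.2], [-27.0, 12.5, 9.3]]
-50 [[-60.0, -12.2], [-27.1, 10.5]]
-42 [[-58.8, -12.9], [-27.5, 9.2]]
-34 [[-54.0, -13.3], [-29.0, -3.0]]
-26 [[-38.6, -11.0], [-27.3, 9.8]]
-18 [[-40.8, -11.1], [-27.2, 10.6]]
-10 [[-40.7, -11.1], [-27.2, 10.4]]
-2 [[-40.4, -11.1], [-27.2, 10.0]]
6 [[-36.2, -10.9], [-27.1, 10.2]]
11941
[[26.1, -11.8, -15.0], [26.4, -11.4, -14.6], [27.7, -6.9, -5.9], [39.8, 10.1, 7.4], [40.5, 11.8, 9.5]]
-50 [[26.4, -12.8], [59.3, 9.9]]
-42 [[26.7, -13.5], [58.0, 8.6]]
-34 [[28.2, -13.6], [53.8, -2.8]]
-26 [[26.5, -11.4], [37.6, 9.7]]
-18 [[26.5, -11.4], [40.1, 10.0]]
-10 [[26.4, -11.5], [39.8, 10.0]]
-2 [[26.4, -11.5], [39.7, 9.9]]
6 [[26.4, -11.3], [36.6, 9.8]]
[0.43616186 0.35983385 0.05      ] [0.02942674 0.04518598 1.03393596]
```

Call:
drive_tool(motion=[0.029,0.045,0,0,0,0.19,0,0,0.1,0,0,0,0,0,0.1,0,0,0,0,0,0.1,0,0,0,0,0,0.1,0,0,0,0,0,0.1,0,0,0,0,0,0.1,0,0,0,0,0,0.1,0,0,0,0,0,0.1,0,0,0,0,0,0.1,0,0,0,0,0,0.1,0,0,0,0,0,0,0,0,0])

```text
time: 2.73
eef_pos: [0.4339, 0.3581, 0.0555]
eef_rot: [0.478, 0.878, -0.004, -0.002]
force: [-0.6, 0.1, -0.4]
width: 0.633
```

```bash
cat > chk.py <<'E'
from h import *
import sys
s=telemetry.read_state();im,d,P=cap('wrist');cv2.imwrite(f'pics/{sys.argv[1]}.png',im[...,::-1])
o=np.array([.537,.383]);psi=np.radians(33.3)
L=fitdata(im,d,P,o,psi,'');e=s['eef_pos'];t=fitdata(0,0,e[None],o,psi,'')[0]
r=R.from_quat(s['eef_rot']);x=r.apply([1,0,0]);print('t',s['time'],'TCP in loader mm',t.round(1),'head',np.degrees(np.arctan2(x[1],x[0]))-90,'tilt',np.degrees(np.arccos(-r.as_matrix()[2,2])),'F',s['force'].round(2),s['width'])
hsv=cv2.cvtColor(im,cv2.COLOR_RGB2HSV);H,S,V=[hsv[...,i].astype(int) for i in range(3)];X,Y,Z=L[...,0],L[...,1],L[...,2]
am=(d>.02)&(H>5)&(H<25)&(S>150)&(abs(X-30)<60)&(abs(Y)<50)
bl=(d>.02)&(H>100)&(H<125)&(S>150)&(abs(X+50)<100)&(abs(Y-66)<25)&(Z>5)
for n,m in(('amber',am),('blue',bl)):
    if m.sum()>50:
        p=np.polyfit(Y[m],Z[m],1);print(n,m.sum(),'slope angle',np.arctan(p[0]).round(3),L[m].mean(0).round(1),np.percentile(L[m],[1,99],axis=0).round(1).tolist())
dm=(d>.02)&(V>150)&(S<50)&(abs(X)<80)&(abs(Y)<28)&(Z>21)&(Z<32)
if dm.sum()>50:
    (a,b),rad=cv2.minEnclosingCircle(L[dm][:,:2].astype(np.float32));print('dish',a,b,rad,dm.sum())
E
python3 chk.py w2
```

```text
t 2.7333 TCP in loader mm [-99.8  35.8  55.5] head 32.835357075345314 tilt 0.48616728250138536 F [-0.57  0.13 -0.42] 0.633455957923138
blue 4747 slope angle 0.389 [-78.3  64.8  34.9] [[-115.9, 55.4, 29.6], [-26.6, 80.3, 61.9]]
dish -46.41282653808594 1.2075698375701904 30.688840866088867 4509
```

View pics/w2.png

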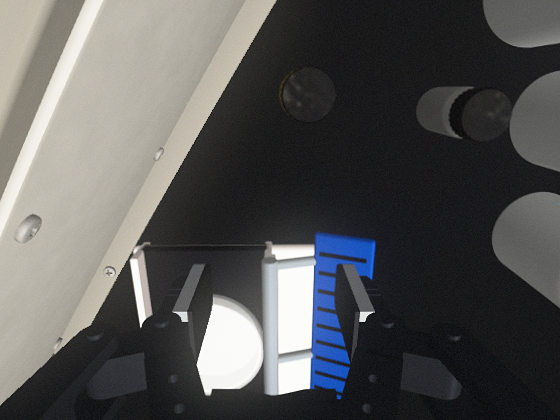

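The picture shows the lane finger (195,290) behind the dish (225,345), the paddle finger (350,290) over the paddle, and the hinge rod (270,320) between them. The vials (307,95) and (480,115) are well clear.

Call:
drive_tool(motion=[0,0,0.02,0,0,0,0,0,0.02,0,0,0,0,0,0.02,0,0,0,0,0,0.02,0,0,0,0,0,0.01,0,0,0,0,0,0,0,0,0,0,0,0,0,0,0])

```text
time: 3.37
eef_pos: [0.4369, 0.3601, 0.0339]
eef_rot: [0.477, 0.879, 0.0, 0.0]
force: [2.7, -1.3, 3.8]
width: 0.636
```

```bash
python3 chk.py w3
```

```text
t 3.3667 TCP in loader mm [-96.2  35.8  33.9] head 33.03227284222409 tilt 0.06060958674863435 F [ 2.72 -1.34  3.81] 0.6362266401128241
blue 4630 slope angle 0.022 [-83.   63.3  25.1] [[-116.0, 53.0, 22.5], [-33.9, 79.6, 32.7]]
dish -46.85820388793945 -0.5103511810302734 30.48795509338379 3666
```

Call:
drive_tool(motion=[0,0,0.007,0,0,0,0,0,0,0,0,0,0,0,0,0,0,0,0,0.015,0,0,0,0,0,0.015,0,0,0,0,0,0.015,0,0,0,0,0,0.015,0,0,0,0,0,0.015,0,0,0,0,0,0.015,0,0,0,0,0,0.015,0,0,0,0,0,0,0,0,0])

```text
$.motion: bad value
```

```bash
python3 chk.py w4
```

```text
t 3.4167 TCP in loader mm [-96.3  35.8  33.9] head 33.03649284397066 tilt 0.06235794583273561 F [ 2.59 -0.43  4.46] 0.6336061153918444
blue 4618 slope angle 0.021 [-83.   63.4  25.1] [[-116.0, 53.1, 22.6], [-34.1, 79.6, 32.0]]
dish -46.80249786376953 -0.3491097092628479 30.481292724609375 3669
```

View pics/w4.png

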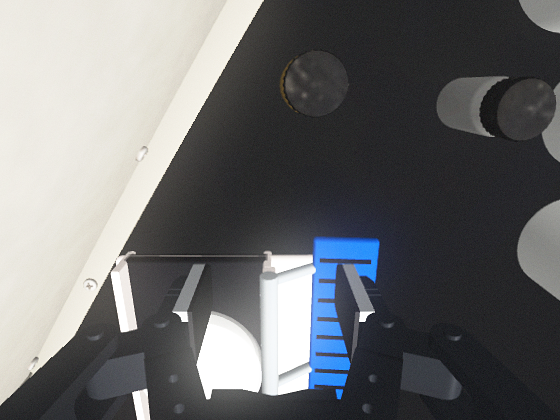

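That call was refused because I miscounted its numbers. The picture shows the paddle pressed about level, the finger in the lane at (195,290) and the dish ahead at (225,350). I'll send it again.

Call:
drive_tool(motion=[0,0,0.007,0,0,0,0,0,0,0,0,0,0,0,0,0,0,0,0,0.015,0,0,0,0,0,0.015,0,0,0,0,0,0.015,0,0,0,0,0,0.015,0,0,0,0,0,0.015,0,0,0,0,0,0.015,0,0,0,0,0,0.015,0,0,0,0,0,0,0,0,0,0])

```text
time: 4.38
eef_pos: [0.4638, 0.3777, 0.0315]
eef_rot: [0.477, 0.879, 0.001, 0.0]
force: [1.3, 0.4, 3.9]
width: 0.637
```

```bash
python3 chk.py w5
```

```text
t 4.3833 TCP in loader mm [-64.1  35.8  31.5] head 33.03986074313349 tilt 0.07761388533069895 F [1.31 0.42 3.85] 0.6367062785492879
blue 9354 slope angle 0.05 [-73.5  63.7  23.1] [[-115.7, 52.1, 21.0], [-3.7, 79.0, 31.5]]
dish -26.205516815185547 -2.7302958965301514 30.461450576782227 4094
```

Call:
drive_tool(motion=[0,0.016,0,0,0,0,0,0.016,0,0,0,0,0,0.016,0,0,0,0,0,0.016,0,0,0,0,0,0.016,0,0,0,0,0,0.016,0,0,0,0,0,0.016,0,0,0,0,0,0.016,0,0,0,0,0,0.016,0,0,0,0,0,0.016,0,0,0,0,0,0.016,0,0,0,0,0,0,0,0,0,0])

```text
time: 5.43
eef_pos: [0.5082, 0.4065, 0.0316]
eef_rot: [0.477, 0.879, 0.001, 0.0]
force: [0.5, 1.3, 3.7]
width: 0.636
```

```bash
python3 chk.py w6
```

```text
t 5.4333 TCP in loader mm [-11.2  35.5  31.6] head 33.038999856457465 tilt 0.10070303325472556 F [0.45 1.34 3.72] 0.6355481141329253
amber 1270 slope angle -0.253 [ 21.7 -10.   51.8] [[-27.7, -27.4, 35.8], [36.7, 30.4, 103.4]]
blue 17107 slope angle 0.109 [-64.1  65.1  23. ] [[-115.1, 52.2, 20.9], [19.8, 79.3, 25.0]]
dish 23.146642684936523 -2.6338624954223633 29.979713439941406 3684
```

View pics/w6.png

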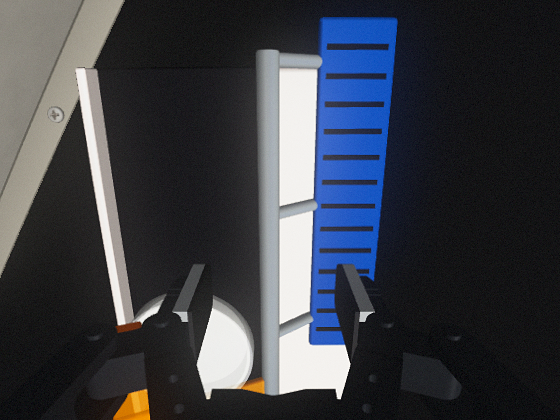

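The picture shows the dish at (195,340) under the lifted flap, with the finger behind it and the paddle still held level.

Call:
drive_tool(motion=[0,0.008,0,0,0,0,0,0.007,0,0,0,0,0,0.007,0,0,0,0,0,0.005,0,0,0,0,0,0,0,0,0,0,0,0,0,0,0,0])

```text
time: 5.98
eef_pos: [0.5138, 0.4103, 0.0314]
eef_rot: [0.477, 0.879, -0.0, -0.0]
force: [-3.7, -1.0, 4.6]
width: 0.638
```

```bash
python3 chk.py w7
```

```text
t 5.9833 TCP in loader mm [-4.4 35.5 31.4] head 33.04852473367531 tilt 0.02063587963053363 F [-3.71 -1.04  4.61] 0.6383962576517416
amber 1948 slope angle -0.189 [20.6 -9.7 49.4] [[-21.1, -32.1, 35.8], [42.5, 30.5, 102.8]]
blue 17838 slope angle 0.094 [-62.1  65.1  22.8] [[-113.8, 52.1, 20.8], [19.7, 79.2, 24.3]]
dish 24.715885162353516 0.36394691467285156 28.388769149780273 3165
```

The arm stopped about 1.3 mm short of its target and the force along x went to -3.7 N, so the dish is against the stop. Backing off, then lifting.

Call:
drive_tool(motion=[0,-0.02,0,0,0,0,0,-0.04,0,0,0,0,0,-0.04,0,0,0,0,0,-0.04,0,0,0,0,0,0,-0.02,0,0,0,0,0,-0.04,0,0,0,0,0,-0.1,0,0,0,0,0,-0.12,0,0,0,0,0,-0.12,0,0,0,0,0,-0.12,0,0,0,0,0,-0.12,0,0,0,0,0,0,0,0,0])

```text
time: 7.03
eef_pos: [0.4813, 0.3891, 0.232]
eef_rot: [0.477, 0.879, 0.005, 0.003]
force: [1.2, 0.6, 0.2]
width: 0.638
```

```bash
python3 chk.py w8
```

```text
t 7.0333 TCP in loader mm [-43.2  35.7 232. ] head 33.053695868404645 tilt 0.686646725527563 F [1.24 0.6  0.23] 0.6378223725423885
amber 925 slope angle 0.056 [43.6 -2.4 33.8] [[0.0, -32.7, 13.5], [65.8, 29.9, 36.4]]
blue 3590 slope angle 0.565 [-52.1  68.8  40. ] [[-114.6, 55.6, 29.4], [20.8, 81.4, 291.6]]
dish 43.71098709106445 -0.1481642872095108 41.42576217651367 1316
```

View pics/w8.png

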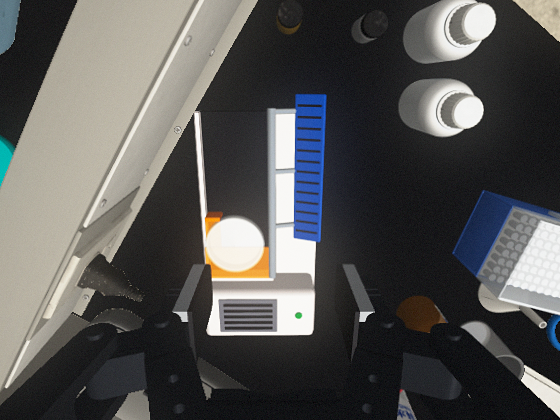

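The flap looks shut, but the dish at (235,243) shows as a full circle over the amber. I'll check heights there and look at a zoom.

```bash
python3 - <<'E'
from h import *
s=telemetry.read_state();im,d,P=cap('wrist');np.savez('w9.npz',im=im,d=d,P=P)
cv2.imwrite('pics/w9.png',cv2.resize(im[190:300,180:330],None,fx=5,fy=5,interpolation=cv2.INTER_CUBIC)[...,::-1])
L=fitdata(im,d,P,(.537,.383),np.radians(33.3),'');X,Y,Z=L[...,0],L[...,1],L[...,2]
for y in (-24,-10,0,10,24):
    for x in range(-10,90,7):
        m=(abs(X-x)<3)&(abs(Y-y)<3)&(d>0)
        print((x,y),np.median(Z[m]).round(1),np.median(im[m],0).astype(int).tolist(),end=' ')
    print()
E
```

```text
(-10, -24) 13.4 [57, 53, 52] (-3, -24) 14.0 [61, 55, 53] (4, -24) 34.9 [232, 142, 40] (11, -24) 34.9 [247, 242, 232] (18, -24) 35.1 [248, 242, 232] (25, -24) 34.8 [248, 242, 232] (32, -24) 35.1 [247, 241, 230] (39, -24) 35.0 [245, 239, 227] (46, -24) 34.7 [246, 238, 224] (53, -24) 34.7 [235, 146, 42] (60, -24) 34.7 [242, 163, 46] (67, -24) 34.6 [250, 205, 118] (74, -24) 38.1 [156, 146, 140] (81, -24) 48.3 [250, 248, 245] (88, -24) 48.3 [250, 249, 246] 
(-10, -10) 13.7 [60, 56, 55] (-3, -10) 13.4 [64, 60, 57] (4, -10) 20.2 [142, 139, 134] (11, -10) 26.8 [247, 246, 244] (18, -10) 27.1 [246, 246, 244] (25, -10) 27.1 [246, 245, 244] (32, -10) 27.8 [246, 243, 234] (39, -10) 35.1 [248, 243, 233] (46, -10) 34.8 [248, 243, 233] (53, -10) 34.7 [244, 237, 224] (60, -10) 34.9 [243, 164, 52] (67, -10) 34.9 [250, 207, 117] (74, -10) 37.3 [160, 148, 142] (81, -10) 48.7 [240, 237, 232] (88, -10) 50.5 [100, 95, 97] 
(-10, 0) 13.6 [63, 60, 58] (-3, 0) 13.5 [67, 63, 61] (4, 0) 19.4 [132, 129, 125] (11, 0) 27.1 [247, 246, 245] (18, 0) 27.1 [247, 246, 245] (25, 0) 26.9 [247, 247, 245] (32, 0) 27.8 [247,
[... 406 characters left out ...]
246] (32, 10) 27.4 [247, 245, 238] (39, 10) 34.9 [249, 244, 235] (46, 10) 35.0 [246, 239, 229] (53, 10) 35.0 [247, 238, 222] (60, 10) 35.0 [244, 167, 58] (67, 10) 34.7 [250, 194, 78] (74, 10) 39.0 [173, 160, 154] (81, 10) 48.8 [235, 230, 225] (88, 10) 50.1 [101, 95, 97] 
(-10, 24) 13.6 [68, 66, 66] (-3, 24) 13.5 [71, 68, 69] (4, 24) 13.3 [74, 71, 69] (11, 24) 13.5 [78, 73, 72] (18, 24) 13.2 [83, 77, 75] (25, 24) 22.4 [149, 145, 144] (32, 24) 27.7 [243, 215, 215] (39, 24) 34.7 [236, 155, 68] (46, 24) 35.0 [236, 152, 57] (53, 24) 35.0 [236, 151, 56] (60, 24) 34.9 [244, 169, 63] (67, 24) 34.3 [250, 198, 80] (74, 24) 38.1 [167, 157, 150] (81, 24) 48.5 [236, 233, 227] (88, 24) 50.3 [104, 99, 102]
```

View pics/w9.png

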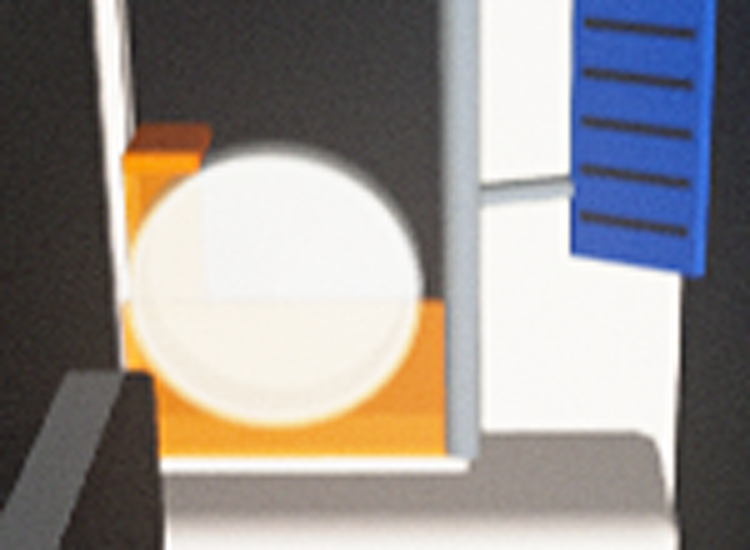

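The flap is translucent. It lies level at z 35 mm above the dish top at z 27 mm, so the dish is underneath it. One last position check with a circle fit on the uncovered front edge.

```bash
python3 - <<'E'
from h import *
from scipy.optimize import least_squares
z=np.load('w9.npz');im,d,P=z['im'],z['d'],z['P']
L=fitdata(im,d,P,(.537,.383),np.radians(33.3),'');X,Y,Z=L[...,0],L[...,1],L[...,2]
m=((Z>23)&(Z<30)&(X>-5)&(X<28)&(abs(Y)<35)&(im.min(2)>150))
e=np.array([(X[m&(abs(Y-y)<1.5)].min(),y) for y in range(-12,24,3)])
r=least_squares(lambda p:np.hypot(e[:,0]-p[0],e[:,1]-p[1])-30,[35,0],loss='soft_l1');print(r.x,np.abs(r.fun).max())
am=(d>0)&(Z>33)&(Z<37)&(abs(Y)<34)&(X>-5)&(X<70)
p=np.linalg.lstsq(np.c_[X[am],Y[am],np.ones(am.sum())],Z[am],rcond=None)[0];print('flap slope y',p[1],'x',p[0], 'flap y-range/x-front',np.percentile(X[am],.5),np.percentile(X[am],99.5))
print(telemetry.read_state()['force'])
E
```

```text
[33.10676643 -3.82643421] 0.40170622390149546
flap slope y 0.00778859188656611 x -0.0058738232771863965 flap y-range/x-front -0.4589318325554421 66.2736087227732
[ 0.99562466 -0.72750601 -1.12818778]
```

```bash
python3 -c "
from rig import manip
print(manip.hand_in())"
```

```text
the job is handed in; nothing more can be done
None
```

The dish is loaded and the job is handed in at about 7 s on the clock; the hand-in gives no verdict. One finger held the paddle about level while the other pushed the dish along the lane to the back stop. I then backed off and lifted clear, and the flap closed behind the dish.

**Last checks**
- **Dish position:** the circle fit on its uncovered front edge puts it at loader x of about 33 mm, y of about -4 mm. The arm stopping there with 3.7 N against it suggests x of about 35 mm. These disagree by about 2 mm, which is within calibration error, and both are inside the limits.
- **Height and tilt:** the dish top reads z 27 mm, the same as before the push, so it lies flat on the lane.
- **Flap:** it lies level over the dish, sloping about 0.008 rad, so it is shut.
- **Bystanders:** the gripper stayed clear of all of them. In the last picture the two vials and the two bottles in view are still standing; the third bottle was out of view and I did not measure any for shift.
- **Robot:** it ended well clear of everything, touching nothing.

**Failed or weak checks**
- One move call was refused because I miscounted its numbers; nothing moved.
- The paddle-slope estimate during the push was noisy because the finger partly hid it. I judged the flap opening, about 0.38 rad, from the paddle's height instead.

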